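Put the hall lantern together on its mat

ROBOT

A 6-joint arm with a two-finger parallel gripper is mounted at the origin on the work surface. World frame = base frame: x ahead of the robot, y to its left, z up, the work surface at z = 0. Lengths are in m, angles in rad, forces in N, time in s.
With the tool pointing down it reaches from about 0.4 to 0.825 m from the base axis. Payload 7 kg.
Tool frame: the origin (TCP) lies at the centre of the arm's flange, where the gripper is bolted on; the fingertips stand 178 mm ahead of it and the grasp point (between the pads) lies 159 mm ahead of it; z points along the fingers, y is the direction in which the jaws open and shut (so a half turn about z gives the same grasp; the last joint's range is limited). The gripper opens to 88 mm and grips with 3 to 60 N. Pads are 19 mm wide; open, the fingers measure 130 mm over their backs; the gripper's body (78 mm by 193 mm) begins 47 mm behind the grasp point.
Start: joints at [-0.994, 0.359, 0.012, 0, -1.224, -0.288], TCP at [0.192, -0.647, 0.405] pointing down, gripper open.
Joint ranges: [-3.07, 3.07], [-1.43, 2.12], [-1.02, 1.25], [-3.03, 1.67], [-3.05, -0], [-3.03, 3.03]. Speed limits (rad/s): [2.39, 2.39, 3.01, 3.14, 3.14, 3.14].

INTERFACE

Orientations are given as [roll, pitch, yaw] about the fixed x, y, z axes, in that order (R = Rz(yaw) Ry(pitch) Rx(roll)).
In Python, from station import arm gives the robot as it stands.
- The arm moves only by the shell command python3 -m handwheel 'ROWS' [OPENING] [FORCE]. ROWS is JSON, a list of rows, each a list of 4 numbers: the shift along the world's x, y, z in cm, then the turn about the world's z in rad. In form: [[dx, dy, dz, yaw], ...]. A call has 1 to 20 rows; each row shifts and turns the commanded pose from where the row before left it; what a row does not reach is not made up. A row lasts 1/10 s, in which the tool goes at most 50 mm and 8.59 degrees, less where a joint would pass 70% of its speed; a pose out of reach is approached as far as the arm can. A call is refused whole if a number of a shift passes 5 or a number of a turn 0.15, either way. A call with a gripper value outside its range is refused whole. OPENING is the closure, from 0 (fully open) to 1 (shut), set as the call begins (- or left out, the last holds). The fingers move at their own pace and stop on an object; FORCE is the grip in N (left out, the last holds). Time passes only in rows, so rows that do not move let the fingers close. It gives the time, the measured TCP pose, the force and the opening at its end, in the units of the state.
- arm.get_state(): the state, without advancing time (a new reading comes with each control period).
- arm.grab_frame(name): name is "scene" or "side" or "wrist"; returns a dict with "image" (400x640x3 uint8, red, green, blue), "depth" (400x640 float32, m along the optical axis (not along the pixel's ray), 0 where there is no reading), "vfov" (degrees; the focal length in pixels is half the picture's height over the tangent of half this angle, whatever the lens; pixels are square), "cx", "cy" (the principal point, pixels), "rvec" (rotation vector, rad) and "tvec" (3), from world to camera coordinates, as OpenCV has them. Camera axes: x right, y down, z forward; pixel columns grow to the right and rows downward; lengths in m; the calibration is good to about 2 mm. A picture is of the moment at which its call begins.
- arm.job_done(): hands the job in, once; it reports no verdict.
The state is a dict: "t": time; "q": joint angles; "qd": joint speeds; "joint_efforts": joint torques, N m; "eef_pos": TCP position; "ee_rot": TCP orientation; "force": force on the tool from outside, world axes, zero at the start; "moment": the same for the moment, N m; "width": finger opening in m.
Only numpy, scipy, OpenCV 4.12 (cv2) and the standard library are available. Lean on these libraries where they do the work, as an engineer would, in place of code of your own. Each camera call takes 0.05 s, during which the arm holds its last target.

TASK

Build the little lantern on the round blue cloth mat: set the wooden base in the middle of the mat, stand the shorter of the two candles in the middle of the base's boss, lower the glass chimney over that candle so that it stands on the base, and close it with the metal lid, in that order, each part let go before the next. Set the glass down gently without dropping it and never tip it over, and leave the taller candle alone. At the end the lantern stands level with its lid properly seated.

Things in the scene. Friction and masses are not known exactly. Their poses are not given: they have to be found in the camera images.
- mat: Round flat blue cloth mat fixed to the dresser top, 130 mm across, 3 mm thick, where the lantern is to stand; the only cloth disc. Origin at the centre of its underside, on the work surface; z up.
- base: Loose lantern base of dark wood: a round disc 100 mm across and 8 mm thick, with a solid round boss 40 mm across rising 16 mm from the middle of the disc (boss top 24 mm above the underside). Take it by the boss, from above, with the fingertips just clear of the disc. Origin at the centre of its underside, z up. 0.16 to 0.29 kg.
- candle: The shorter cream candle: solid rigid cylinder 38 mm across, 45 mm high, plus a thin black 6 mm wick, standing upright and loose. This is the one to use. Origin at the centre of its underside, z up. 0.04 to 0.08 kg.
- tall_candle: The taller cream candle: same 38 mm diameter, 85 mm high, plus wick, standing upright and loose. Too tall for the lantern; leave it alone. Origin at the centre of its underside, z up.
- glass: Loose glass chimney: pale frosted straight tube, open at both ends, 62 mm outer and 54 mm inner diameter, 90 mm high, standing upright. It passes over the candle and boss and stands on the disc of the base. Origin at the centre of its lower end, z up. 0.13 to 0.24 kg.
- lid: Loose lid lying right way up: dark steel plate 68 mm across, 5 mm thick; brass knob on top, 20 mm across, 24 mm high; below it a tapered plug 8 mm deep (46 mm across at the plate, 38 mm at its end) that drops into the glass. Origin: centre of the plug's lower face, z up; plate underside 8, plate top 13, knob top 37 mm above it. 0.09 to 0.16 kg.
Mind the look-alikes: they are no part of the job. What is meant by the glass is not pink, and is the larger of those in its own colour.

How it is judged:
By the outcome, as a careful person would: the job done as asked, in the order asked, and still so for the second after the job is handed in, with the robot touching nothing.
It also fails if it takes over 131 s, if anything falls off the work surface, if the arm or the gripper's body presses on something with over 40 N, if the wrist force passes 120 N, or if a joint passes its speed limit or range.

## Working session

There is one attempt and no reset: what is moved stays moved. The work goes in short steps, Python scripts to look and compute and a shell command to move; the robot and the scene stay as the last step left them, time stands still between calls to the robot, and variables do not carry over. Pictures are saved under pics/ and viewed, and the job is handed in when it is done.

```bash
ls; mkdir -p pics
cat > h.py <<'E'
import numpy as np, cv2
from station import arm
def grab(n):
    f=arm.grab_frame(n); return f
def save(f,name): cv2.imwrite('pics/'+name+'.png',f['image'][:,:,::-1])
def cam(f):
    R,_=cv2.Rodrigues(np.array(f['rvec'],float)); t=np.array(f['tvec'],float).reshape(3)
    fl=f['image'].shape[0]/2/np.tan(np.radians(f['vfov'])/2)
    return R,t,fl
def ray(f,u,v,z):
    R,t,fl=cam(f); C=-R.T@t; d=R.T@np.array([(u-f['cx'])/fl,(v-f['cy'])/fl,1.])
    return C+d*(z-C[2])/d[2]
def pt(f,u,v):
    R,t,fl=cam(f); d=f['depth'][int(v),int(u)]
    return R.T@(np.array([(u-f['cx'])/fl*d,(v-f['cy'])/fl*d,d])-t)
def cloud(f):
    R,t,fl=cam(f); d=f['depth']; v,u=np.mgrid[:d.shape[0],:d.shape[1]]
    P=np.stack([(u-f['cx'])/fl*d,(v-f['cy'])/fl*d,d],-1)
    return (P-t)@R
E
python3 - <<'E'
from h import *
for n in ['scene','side','wrist']:
    f=grab(n); save(f,n+'0'); print(n,f['vfov'],f['cx'],f['cy'],f['rvec'],f['tvec'],f['depth'].min(),f['depth'].max())
print(arm.get_state())
E
```

```text
pics
scene 49.9151690062452 317.3330985984503 203.83364105581694 [ 1.79457519  1.80739375 -0.71407548] [ 1.22883388e-03 -3.44081374e-01  1.32194654e+00] 0.0 2.791383
side 55.971838826813325 317.95637282581333 196.50264714729684 [ 2.25871606 -0.52056064  0.24770284] [-0.45401386  0.16021952  0.50847369] 0.0 2.7994936
wrist 62.888916002557075 321.7902091304194 199.01201996706288 [-1.76039679 -2.36092915 -0.35537768] [ 0.67487408 -0.03644079  0.3909454 ] 0.0 1.2760638
{'t': 0.15, 'q': array([-9.93905464e-01,  3.59223613e-01,  1.13184029e-02, -2.72986326e-04,
       -1.22412059e+00, -2.88103637e-01]), 'qd': array([ 0.0011101 , -0.0026595 ,  0.0023462 ,  0.00216709, -0.00082868,
        0.00084948]), 'joint_efforts': array([-1.16349482e-03, -5.83276749e+01,  2.93290311e+01,  7.00110510e+00,
        8.76978185e-03, -1.14227871e-04]), 'eef_pos': array([ 0.19219927, -0.64691884,  0.40395502]), 'ee_rot': array([ 3.14034092e+00, -1.03285631e-04, -2.85289827e+00]), 'force': array([0.13018427, 0.055444  , 0.38498159]), 'moment': array([9.72973147e-04, 9.27238218e-03, 1.76741446e-06]), 'width': 0.0877604193334806}
```

View pics/scene0.png

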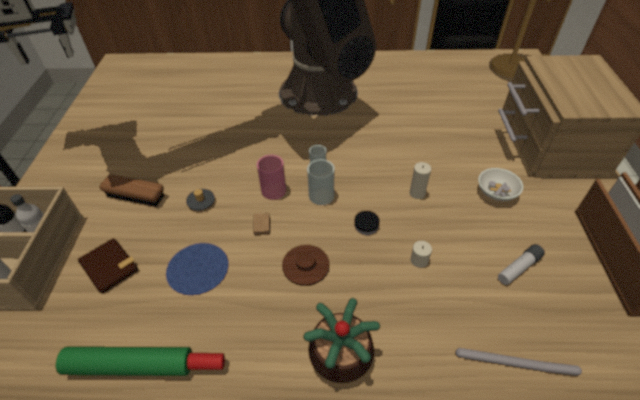

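View pics/side0.png

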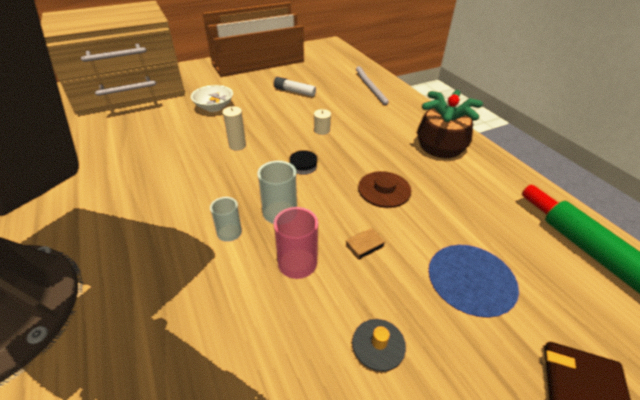

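View pics/wrist0.png

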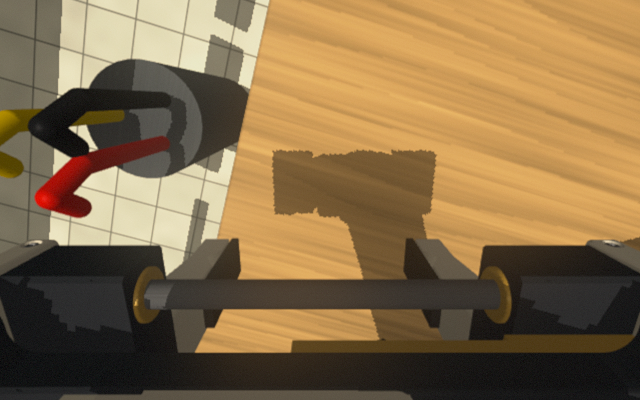

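The scene view shows the mat at (198,268), base (306,264), short candle (421,254), tall candle (420,180), large clear glass (320,182), small clear glass (317,155), pink glass (271,177) and lid (200,200). The side view agrees. Next I'll measure positions.

```bash
cat > m.py <<'E'
from h import *
def ell(f,mask,near,minA=40):
    n,l,s,c=cv2.connectedComponentsWithStats(mask.astype(np.uint8))
    ids=[i for i in range(1,n) if s[i,4]>minA]
    i=min(ids,key=lambda i:np.hypot(*(c[i]-near)))
    return l==i,s[i],c[i]
E
python3 - <<'E'
from m import *
S={'scene':dict(mat=(198,268),base=(306,268),cand=(421,250),tall=(420,168),glass=(320,168),small=(317,150),pink=(271,160),lid=(200,190)),
'side':dict(mat=(473,280),base=(386,183),cand=(322,114),tall=(233,112),glass=(278,170),small=(226,203),pink=(296,220),lid=(380,335))}
zt=dict(mat=.003,base=.024,cand=.045,tall=.085,glass=.09,small=.07,pink=.09,lid=.037)
for n in S:
    f=grab(n); P=cloud(f); im=f['image']; hsv=cv2.cvtColor(im,cv2.COLOR_RGB2HSV)
    for k,(u,v) in S[n].items():
        p=ray(f,u,v,zt[k])
        # points above the table within 6cm
        m=(np.hypot(P[...,0]-p[0],P[...,1]-p[1])<.075)&(P[...,2]>.008)&(f['depth']>0)
        q=P[m]
        print(n,k,np.round(p,3),'hsv',hsv[v,u],'z99',np.round(np.percentile(q[:,2],[50,95,99]),3) if len(q) else 0)
    b=(hsv[...,0]>100)&(hsv[...,0]<130)&(hsv[...,1]>110)&(hsv[...,2]>50)
    mk,s,c=ell(f,b,S[n]['mat']); cs,_=cv2.findContours(mk.astype(np.uint8),cv2.RETR_EXTERNAL,cv2.CHAIN_APPROX_NONE)
    pts=max(cs,key=len)[:,0]; W=np.array([ray(f,u,v,.003)[:2] for u,v in pts]).astype(np.float32)
    print('mat circle',cv2.minEnclosingCircle(W), cv2.fitEllipse(W))
E
```

```text
scene mat [ 0.645 -0.24   0.003] hsv [112 105 100] z99 [0.008 0.008 0.008]
scene base [ 0.659 -0.014  0.024] hsv [ 10 177  46] z99 [0.01  0.026 0.027]
scene cand [0.629 0.217 0.045] hsv [ 22  48 182] z99 [0.044 0.048 0.049]
scene tall [0.432 0.237 0.085] hsv [ 19  50 184] z99 [0.062 0.087 0.088]
scene glass [0.436 0.013 0.09 ] hsv [40 17 88] z99 [0.062 0.091 0.092]
scene small [0.352 0.004 0.07 ] hsv [30 23 87] z99 [0.06  0.09  0.092]
scene pink [ 0.409 -0.1    0.09 ] hsv [178  99 106] z99 [0.063 0.091 0.092]
scene lid [ 0.453 -0.266  0.037] hsv [ 18 133 157] z99 [0.014 0.038 0.039]Traceback (most recent call last):
  File "<stdin>", line 14, in <module>
  File "m.py", line 5, in ell
    i=min(ids,key=lambda i:np.hypot(*(c[i]-near)))
ValueError: min() iterable argument is empty
```

Run:
```python
from m import *
ims=[]
for n,(x0,y0,x1,y1) in {'scene':(150,130,450,300),'side':(180,90,540,400)}.items():
    f=grab(n); c=f['image'][y0:y1,x0:x1,::-1]; k=min(800/c.shape[1],600/c.shape[0]); cv2.imwrite(f'pics/{n}_crop.png',cv2.resize(c,None,fx=k,fy=k,interpolation=cv2.INTER_CUBIC)[:600,:800])
    P=cloud(f); z=np.clip(P[...,2],0,.1)/.1*255; z[f['depth']==0]=0
    cv2.imwrite(f'pics/{n}_z.png',cv2.applyColorMap(z.astype(np.uint8),cv2.COLORMAP_JET))
```

```text
(no output)
```

View pics/scene_crop.png

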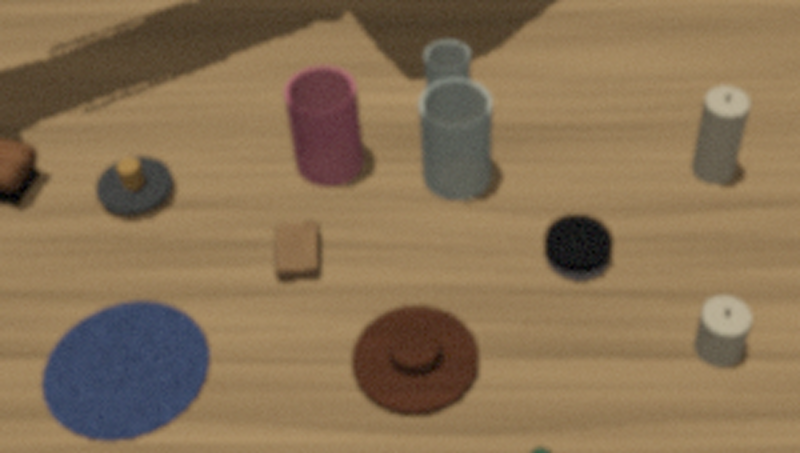

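View pics/scene_z.png

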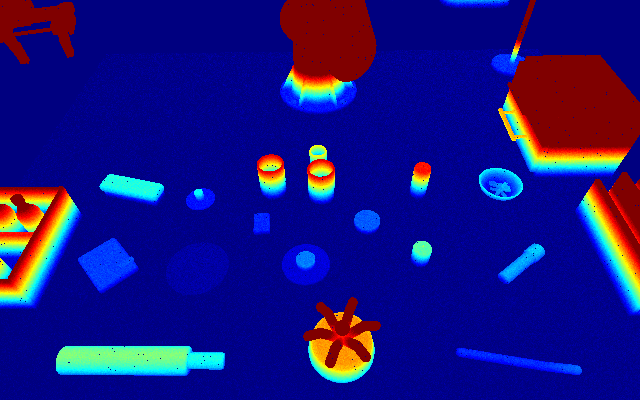

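View pics/side_crop.png

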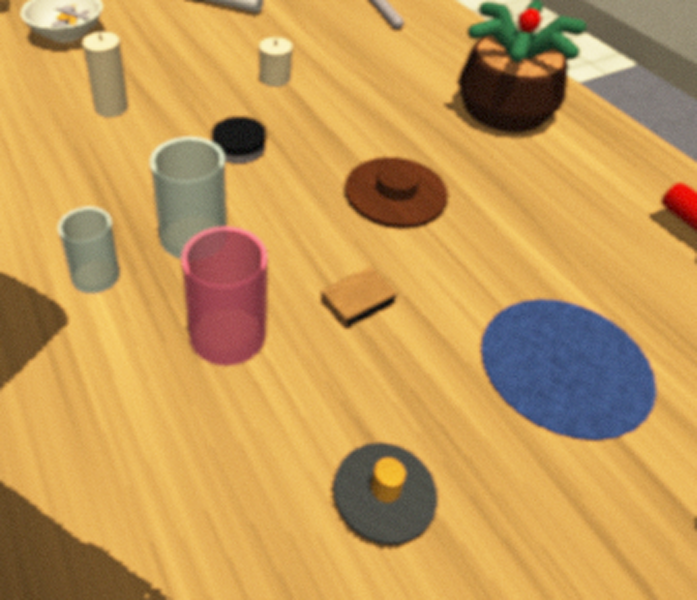

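```bash
cat > fit.py <<'E'
from m import *
from scipy.optimize import least_squares
def circ(xy):
    c0=np.r_[xy.mean(0),.03]
    r=least_squares(lambda p:np.hypot(xy[:,0]-p[0],xy[:,1]-p[1])-p[2],c0,loss='soft_l1',f_scale=.001); return r.x
def band(f,P,c,rad,z0,z1):
    m=(np.hypot(P[...,0]-c[0],P[...,1]-c[1])<rad)&(P[...,2]>z0)&(P[...,2]<z1)&(f['depth']>0)
    return m
def hullfit(xy):
    h=cv2.convexHull(xy.astype(np.float32))[:,0]; return cv2.minEnclosingCircle(h)
E
python3 - <<'E'
from fit import *
# name: approx centre, search radius, top band
O=dict(base_boss=((.655,-.014),.045,.018,.030),base_disc=((.655,-.014),.07,.0055,.030),cand=((.629,.217),.04,.040,.049),tall=((.432,.237),.04,.08,.089),
glass=((.445,.013),.045,.084,.096),small=((.355,.004),.045,.06,.08),pink=((.42,-.1),.045,.084,.096),lid_knob=((.455,-.266),.03,.028,.042),lid_plate=((.455,-.266),.05,.009,.042))
for n in ['scene','side']:
    f=grab(n); P=cloud(f)
    tb=P[(f['depth']>0)&(np.abs(P[...,0]-.55)<.15)&(np.abs(P[...,1])<.25)]; print(n,'table z',np.median(tb[:,2]))
    for k,(c,r,a,b) in O.items():
        m=band(f,P,c,r,a,b); q=P[m]
        if len(q)<10: print(n,k,len(q)); continue
        (cx,cy),R=hullfit(q[:,:2]); e=cv2.fitEllipse(cv2.convexHull(q[:,:2].astype(np.float32)*1000))
        print(n,k,len(q),'mec',np.round([cx*1000,cy*1000,R*2000],1),'ell',np.round(e[0],1),np.round(e[1],1),'z',np.round(np.percentile(q[:,2],[50,97])*1000,1))
    im=f['image'].astype(int); b=(im[...,2]>im[...,0]+20)&(im[...,2]>im[...,1]+12)
    mk,s,c=ell(f,b,(198,268) if n=='scene' else (473,280),500); cs,_=cv2.findContours(mk.astype(np.uint8),cv2.RETR_EXTERNAL,cv2.CHAIN_APPROX_NONE)
    pts=max(cs,key=len)[:,0]; W=np.array([ray(f,u,v,.003)[:2] for u,v in pts]).astype(np.float32)*1000
    print('mat',cv2.fitEllipse(W),'z',np.median(P[mk&(f['depth']>0)][:,2]), np.median(P[mk][:,:2],0))
E
```

```text
scene table z 0.0016212001024536592
scene base_boss 276 mec [636.3 -17.1  41.2] ell [636.1 -17. ] [39.2 40.9] z [24.8 27.4]
scene base_disc 1537 mec [636.4 -16.4 101.3] ell [636.3 -16.5] [ 98.4 100.7] z [ 9.2 26.2]
scene cand 236 mec [623.8 220.3  39.2] ell [624.1 219.5] [36.4 37.7] z [45.8 47.9]
scene tall 170 mec [431.2 241.8  40.5] ell [431.7 242.3] [35.8 39.1] z [86.2 88.5]
scene glass 202 mec [437.6  13.8  63.5] ell [437.6  14.1] [61.1 62.9] z [89.4 92.3]
scene small 52 mec [343.2   4.2  43. ] ell [343.5   4.8] [39.9 42.4] z [61.8 64. ]
scene pink 198 mec [ 420.5 -102.    64.6] ell [ 420.8 -101.4] [61.1 62.6] z [89.6 92.2]
scene lid_knob 62 mec [ 458.4 -270.1   20.7] ell [ 458.  -270.4] [18.3 20.1] z [36.8 40.2]
scene lid_plate 495 mec [ 457.  -270.8   73.2] ell [ 457.2 -270.7] [65.9 71.3] z [14.  37.8]
mat ((644.1398315429688, -242.29171752929688), (121.5382308959961, 122.67069244384766), 22.798961639404297) z 0.003765005651600029 [ 0.64778955 -0.24186809]
side table z -1.777337319958369e-05
side base_boss 272 mec [635.4 -18.1  41.8] ell [635.2 -17.9] [39.1 41.3] z [23.3 24.9]
side base_disc 1442 mec [635.7 -17.7 101.8] ell [635.3 -17.8] [ 98.  100.8] z [ 7.8 24.2]
side cand 135 mec [622.2 219.1  39.5] ell [622.8 218.4] [35.6 38. ] z [44.2 45.8]
side tall 165 mec [429.7 239.1  39.1] ell [429.5 240.3] [35.7 38. ] z [84.1 85.7]
side glass 342 mec [436.6  12.4  63.4] ell [436.   12.1] [60.8 62.1] z [88.5 90.2]
side small 82 mec [342.3   3.6  42.8] ell [342.3   3.5] [40.9 42. ] z [60.7 61.8]
side pink 468 mec [ 418.9 -102.6   63.1] ell [ 418.9 -103. ] [60.9 62. ] z [88.5 90.5]
side lid_knob 235 mec [ 455.9 -272.1   20.1] ell [ 456.2 -272.2] [19.1 19.4] z [36.  37.7]
side lid_plate 2202 mec [ 456.5 -271.9   68.3] ell [ 456.6 -272.1] [67.1 67.6] z [12.7 36.6]
mat ((641.7095947265625, -244.52609252929688), (124.73126220703125, 125.08714294433594), 4.430136680603027) z 0.0025272577960131757 [ 0.63967546 -0.24926174]
```

```bash
python3 -m handwheel '[[2.4,3.5,-0.6,0],[2.4,3.5,-0.6,0],[2.4,3.5,-0.6,0],[2.4,3.5,-0.6,0],[2.4,3.5,-0.6,0],[2.4,3.5,-0.6,0],[2.4,3.5,-0.6,0],[2.4,3.5,-0.6,0],[2.4,3.5,-0.6,0],[2.4,3.5,-0.6,0],[2.4,3.5,-0.6,0],[2.4,3.5,-0.6,0],[2.4,3.5,-0.6,0],[2.4,3.5,-0.6,0],[2.4,3.5,-0.6,0],[2.4,3.5,-0.6,0],[2.4,3.5,-0.6,0],[2.4,3.5,-0.6,0],[0,0,0,0],[0,0,0,0]]' 0 20
```

```text
t: 2.4
eef_pos: [0.6245, -0.0161, 0.296]
ee_rot: [3.142, -0.001, -2.851]
force: [0.2, 0.2, -0.7]
width: 0.0877
```

Run:
```python
from fit import *
f=grab('wrist'); save(f,'w1'); P=cloud(f)
for k,(c,r,a,b) in dict(boss=((.636,-.017),.045,.018,.030),disc=((.636,-.017),.07,.0055,.03)).items():
    q=P[band(f,P,c,r,a,b)]; print(k,len(q)); 
    if len(q)>20: print(hullfit(q[:,:2]*1000),np.percentile(q[:,2],[5,50,97]))
R,t,fl=cam(f); print(-R.T@t, R[2])
```

```text
boss 1776
((637.3294677734375, -18.031641006469727), 20.056560516357422) [0.02189219 0.02316587 0.02442595]
disc 9683
((637.2181396484375, -17.836090087890625), 49.924232482910156) [0.00616317 0.00741197 0.0238719 ]
[ 0.54910251 -0.03968786  0.2751686 ] [ 0.2792167   0.08469755 -0.95648542]
```

View pics/w1.png

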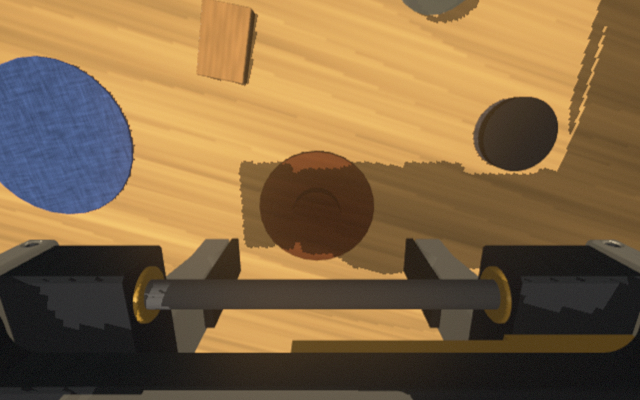

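The wrist view shows the base at (317,205), matching the other two views to 1 mm. I'll descend on it.

```bash
python3 -m handwheel '[[0.4,-0.05,-1,0],[0.4,-0.05,-1,0],[0.4,-0.05,-1,0],[0,0,-1,0],[0,0,-1,0],[0,0,-1,0],[0,0,-1,0],[0,0,-1,0],[0,0,-1,0],[0,0,-0.6,0],[0,0,-0.5,0],[0,0,-0.4,0],[0,0,0,0],[0,0,0,0]]' 0 25
```

```text
t: 3.85
eef_pos: [0.6363, -0.0185, 0.1919]
ee_rot: [-3.142, 0.0, -2.853]
force: [0.4, 0.4, -0.1]
width: 0.0878
```

```bash
python3 -m handwheel '[[0,0.1,-0.2,0],[0,0,0,0]]' 0 25 && python3 -m handwheel '[[0,0,0,0],[0,0,0,0],[0,0,0,0],[0,0,0,0],[0,0,0,0],[0,0,0,0],[0,0,0,0],[0,0,0,0],[0,0,0,0],[0,0,0,0]]' 1 25
```

```text
t: 4.05
eef_pos: [0.6362, -0.0174, 0.1898]
ee_rot: [3.142, 0.0, -2.853]
force: [0.7, 0.1, -0.7]
width: 0.0875
t: 5.05
eef_pos: [0.6362, -0.0175, 0.1897]
ee_rot: [3.142, 0.0, -2.853]
force: [0.3, 0.1, -0.8]
width: 0.0393
```

```bash
python3 -m handwheel '[[0,0,1,0],[0,0,1.5,0],[0,0,2,0],[0,0,1.5,0],[0,-2,0,0],[0,-3,0,0],[0,-3,0,0],[0,-3,0,0],[0,0,0,0],[0,0,0,0]]'
python3 - <<'E'
from fit import *
for n in ['scene','side','wrist']:
    f=grab(n); save(f,n+'2'); P=cloud(f); im=f['image'].astype(int)
    b=(im[...,2]>im[...,0]+8)&(im[...,2]>im[...,1]+3)&(np.hypot(P[...,0]-.643,P[...,1]+.243)<.08)&(np.abs(P[...,2])<.01)
    cs,_=cv2.findContours(b.astype(np.uint8),cv2.RETR_EXTERNAL,cv2.CHAIN_APPROX_NONE)
    if not cs: print(n,'none'); continue
    pts=max(cs,key=len)[:,0]; W=np.array([ray(f,u,v,.003)[:2] for u,v in pts])*1000
    print(n,len(pts),'circ',np.round(circ(W),1),'mec',cv2.minEnclosingCircle(W.astype(np.float32)),'z',np.median(P[b][:,2]))
E
```

```text
t: 6.05
eef_pos: [0.636, -0.1283, 0.25]
ee_rot: [3.142, 0.0, -2.855]
force: [-0.5, 0.2, -1.4]
width: 0.0392
scene 165 circ [ 644.3 -242.5   61.6] mec ((643.5913696289062, -242.2560577392578), 63.329139709472656) z 0.0037304171701159753
side 224 circ [ 641.7 -244.5   62.7] mec ((641.7772827148438, -244.27304077148438), 63.780250549316406) z 0.0025475655908401423
wrist 518 circ [ 642.6 -243.8   62.7] mec ((643.6905517578125, -242.9005584716797), 64.25763702392578) z 0.002067703097262289
```

View pics/wrist2.png

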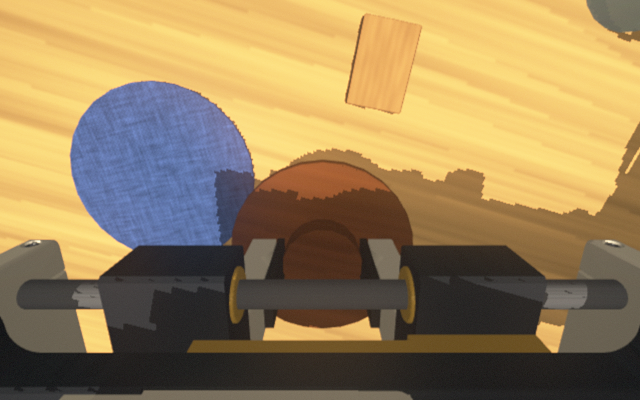

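View pics/side2.png

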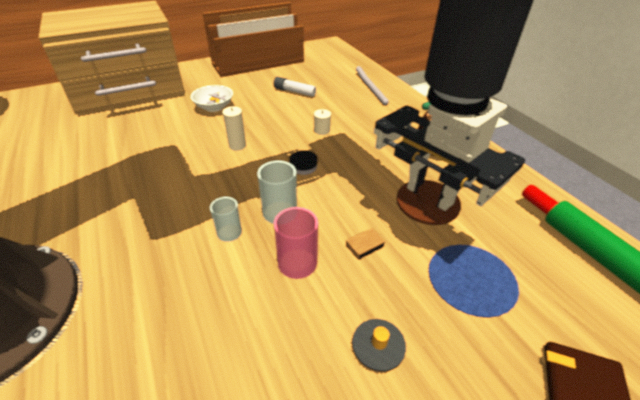

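Base is held level, and the mat centre agrees in three views at about (0.643, -0.2435). I'll move over it and lower.

```bash
python3 -m handwheel '[[0.3,-2.9,0,0],[0.4,-2.9,0,0],[0,-2.9,0,0],[0,-2.9,0,0],[0,0,-1,0],[0,0,-1,0],[0,0,-1,0],[0,0,-1,0],[0,0,-1,0],[0,0,-0.3,0],[0,0,0,0],[0,0,0,0]]'
```

```text
t: 7.4
eef_pos: [0.6435, -0.2434, 0.197]
ee_rot: [-3.141, 0.0, -2.852]
force: [-0.8, -0.3, -2.2]
width: 0.0391
```

```bash
python3 -m handwheel '[[0,0,-0.2,0],[0,0,-0.1,0],[0,0,-0.1,0],[0,0,0,0],[0,0,0,0]]'; python3 -m handwheel '[[0,0,-0.1,0],[0,0,0,0]]'
```

```text
t: 7.9
eef_pos: [0.6432, -0.2436, 0.1927]
ee_rot: [-3.142, 0.0, -2.853]
force: [-0.4, -0.3, -1.7]
width: 0.0393
t: 8.1
eef_pos: [0.6432, -0.2435, 0.1927]
ee_rot: [-3.141, 0.0, -2.852]
force: [-3.3, 0.6, 4.8]
width: 0.0392
```

Contact at 0.1927, as expected. I'll release it, rise and look again.

```bash
python3 -m handwheel '[[0,0,0,0],[0,0,0,0],[0,0,0,0],[0,0,0,0],[0,0,0,0],[0,0,0,0]]' 0 25; python3 -m handwheel '[[0,0,0.5,0],[0,0,1,0],[0,0,2,0],[0,0,3,0],[0,3,3,0],[0,4,3,0],[0,4,0,0],[0,4,0,0],[0,0,0,0],[0,0,0,0]]'
cat > look.py <<'E'
from fit import *
import sys
def run(views,O,tag):
    for n in views:
        f=grab(n); save(f,n+tag); P=cloud(f)
        for k,(c,r,a,b) in O.items():
            q=P[band(f,P,c,r,a,b)]
            if len(q)<20: print(n,k,len(q)); continue
            (x,y),R=hullfit(q[:,:2]*1000); print(n,k,len(q),np.round([x,y,2*R],1),'z',np.round(np.percentile(q[:,2],[5,50,95])*1000,1))
E
python3 - <<'E'
from look import *
run(['scene','side','wrist'],dict(boss=((.643,-.2435),.035,.021,.033),disc=((.643,-.2435),.07,.0085,.033)),'3')
E
```

```text
t: 8.7
eef_pos: [0.6432, -0.2435, 0.1916]
ee_rot: [3.142, -0.0, -2.853]
force: [-0.1, 0.7, 0.5]
width: 0.0814
t: 9.7
eef_pos: [0.6433, -0.0924, 0.3179]
ee_rot: [-3.141, 0.001, -2.851]
force: [-0.6, -0.2, -0.3]
width: 0.0875
scene boss 276 [ 643.7 -242.6   42. ] z [24.  27.4 29.5]
scene disc 1525 [ 643.7 -242.   101.5] z [ 9.7 12.  28.3]
side boss 534 [ 642.3 -243.7   41. ] z [23.  26.3 27.6]
side disc 2929 [ 642.3 -243.   101.5] z [ 9.3 10.8 26.8]
wrist boss 1912 [ 644.5 -243.9   40.5] z [24.3 26.  27.1]
wrist disc 10102 [ 644.7 -244.   100.2] z [ 9.  10.3 26.4]
```

View pics/side3.png

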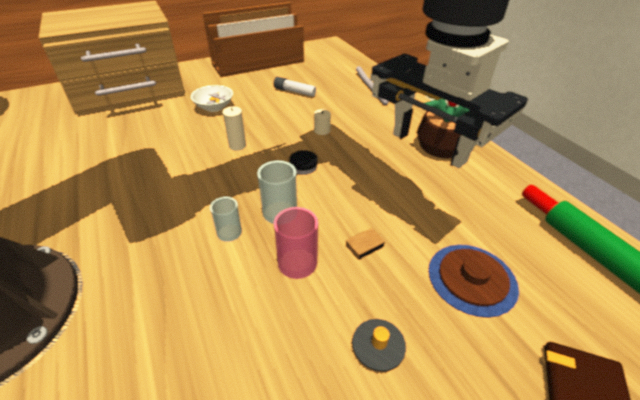

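```bash
python3 -m handwheel '[[-0.2,3,0,0],[-0.2,3.5,0,0],[-0.2,3.5,0,0],[-0.2,3.5,0,0],[-0.2,3.5,0,0],[-0.2,3.5,-0.5,0],[-0.2,3.5,-1,0],[-0.2,3.5,-1,0],[-0.2,3.5,-1,0],[-0.2,0,-1,0],[0,0,0,0],[0,0,0,0]]'
python3 - <<'E'
from look import *
run(['wrist'],dict(cand=((.6233,.219),.04,.038,.049)),'4')
E
```

```text
t: 11.05
eef_pos: [0.6235, 0.2152, 0.2716]
ee_rot: [-3.141, -0.001, -2.854]
force: [0.8, -0.2, -0.1]
width: 0.0879
wrist cand 2294 [624.9 218.5  37.7] z [42.4 44.1 45.1]
```

```bash
python3 -m handwheel '[[0.05,0.3,-1,0],[0,0,-1.5,0],[0,0,-1.5,0],[0,0,-1.5,0],[0,0,-1.2,0],[0,0,-0.7,0],[0,0,-0.5,0],[0,0,0,0],[0,0,0,0]]'
```

```text
t: 12.0
eef_pos: [0.6239, 0.2196, 0.193]
ee_rot: [3.142, 0.001, -2.853]
force: [-0.0, 0.2, -0.3]
width: 0.0877
```

```bash
python3 -m handwheel '[[0,0,0,0],[0,0,0,0],[0,0,0,0],[0,0,0,0],[0,0,0,0],[0,0,0,0],[0,0,0,0],[0,0,0,0],[0,0,0,0]]' 1 12; python3 -m handwheel '[[0,0,1,0],[0,0,2,0],[0,0,2,0],[0,0,2,0],[0,0,2,0],[0,0,1,0],[0.2,-3,0,0],[0.2,-3.5,0,0],[0.2,-3.5,0,0],[0.2,-3.5,0,0],[0.2,-3.5,0,0],[0.2,-3.5,0,0],[0.2,-3.5,0,0],[0.2,-3.5,0,0],[0.2,-3.5,0,0],[0.1,-3.5,0,0],[0,0,0,0],[0,0,0,0]]'
```

```text
t: 12.9
eef_pos: [0.6237, 0.2194, 0.1927]
ee_rot: [-3.142, -0.0, -2.853]
force: [-0.5, -0.3, 0.2]
width: 0.0375
t: 14.7
eef_pos: [0.6424, -0.1264, 0.2923]
ee_rot: [3.141, -0.001, -2.855]
force: [0.6, -0.7, -0.5]
width: 0.0376
```

Run:
```python
from look import *
run(['scene','side','wrist'],dict(cand=((.643,-.126),.035,.12,.160)),'5')
f=grab('side'); c=f['image'][0:330,330:600,::-1]; cv2.imwrite('pics/c5.png',cv2.resize(c,None,fx=1.8,fy=1.8))
print(arm.get_state()['eef_pos'])
```

```text
scene cand 596 [ 651.8 -123.3   66.8] z [122.4 143.4 150.8]
side cand 1131 [ 641.5 -126.9   69.8] z [122.3 141.9 156.3]
wrist cand 6795 [ 633.1 -128.9   66.8] z [123.2 143.3 155.9]
[ 0.64277826 -0.1245528   0.29270197]
```

View pics/wrist5.png

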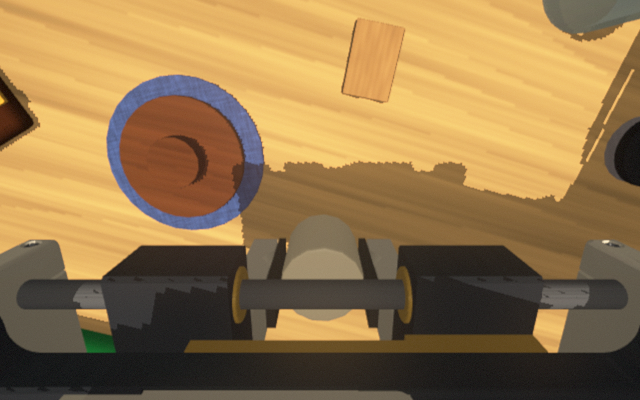

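View pics/c5.png

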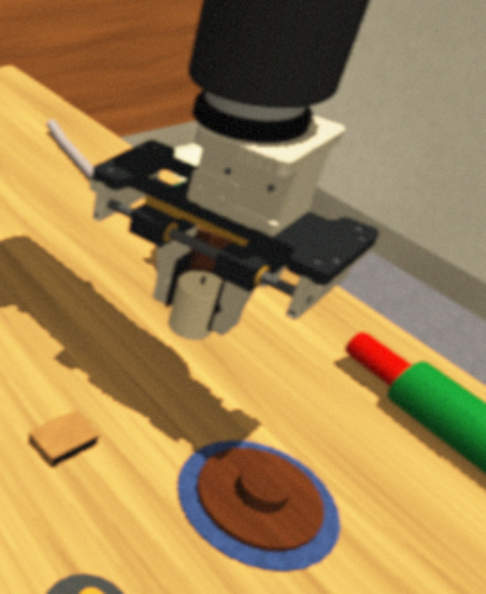

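Candle is held upright, at (325,260) in the wrist view. I'll move over the boss and lower.

```bash
python3 -m handwheel '[[0.1,-3,0,0],[0,-3,0,0],[0,-3,0,0],[0,-2.85,-1,0],[0,0,-1.5,0],[0,0,-1.5,0],[0,0,-1.5,0],[0,0,-1,0],[0,0,-0.5,0],[0,0,0,0],[0,0,0,0]]'; python3 -m handwheel '[[0,0,-0.1,0],[0,0,-0.1,0],[0,0,0,0],[0,0,0,0]]'
```

```text
t: 16.0
eef_pos: [0.6441, -0.2437, 0.2231]
ee_rot: [-3.141, 0.0, -2.852]
force: [0.0, -0.5, -0.2]
width: 0.0375
t: 16.4
eef_pos: [0.6437, -0.2441, 0.2209]
ee_rot: [-3.141, 0.0, -2.853]
force: [-0.8, -0.6, -1.1]
width: 0.0379
```

```bash
python3 -m handwheel '[[0,0,-0.1,0],[0,0,0,0],[0,0,0,0]]';  python3 -m handwheel '[[0,0,-0.05,0],[0,0,0,0],[0,0,0,0]]'
```

```text
t: 16.7
eef_pos: [0.6437, -0.2441, 0.2197]
ee_rot: [-3.142, 0.0, -2.853]
force: [0.5, 0.3, -0.2]
width: 0.0378
t: 17.0
eef_pos: [0.6437, -0.244, 0.2197]
ee_rot: [-3.141, 0.0, -2.853]
force: [-2.7, 0.8, 4.4]
width: 0.0376
```

```bash
python3 -m handwheel '[[0,0,0,0],[0,0,0,0],[0,0,0,0],[0,0,0,0],[0,0,0,0],[0,0,0,0]]' 0 12; python3 -m handwheel '[[0,0,0.5,0],[0,0,1,0],[0,0,2,0],[0,0,3,0],[0,0,3,0],[0,3,2,0],[-1,4,0,0],[-1,4,0,0],[-2,3,0,0],[-2,2,0,0],[0,0,0,0],[0,0,0,0]]'
python3 - <<'E'
from look import *
run(['scene','side','wrist'],dict(cand=((.643,-.244),.035,.066,.076),disc=((.643,-.2435),.07,.0085,.02)),'6')
E
```

```text
t: 17.6
eef_pos: [0.6437, -0.244, 0.2191]
ee_rot: [3.142, -0.0, -2.853]
force: [0.1, 0.3, -0.5]
width: 0.0798
t: 18.8
eef_pos: [0.5837, -0.0835, 0.3357]
ee_rot: [-3.141, 0.002, -2.851]
force: [0.1, -0.1, 0.5]
width: 0.0879
scene cand 260 [ 643.8 -242.7   39.2] z [68.4 72.3 74.4]
scene disc 1102 [ 643.9 -242.3  101.3] z [ 9.5 11.7 14.4]
side cand 507 [ 642.9 -244.5   39.2] z [67.8 71.4 72.6]
side disc 2157 [ 641.9 -244.1  100.3] z [ 9.2 10.5 12.6]
wrist cand 1757 [ 645.2 -243.7   39.1] z [68.4 70.9 72.1]
wrist disc 5397 [ 644.4 -243.7  100.5] z [ 9.  10.1 11.5]
```

View pics/side6.png

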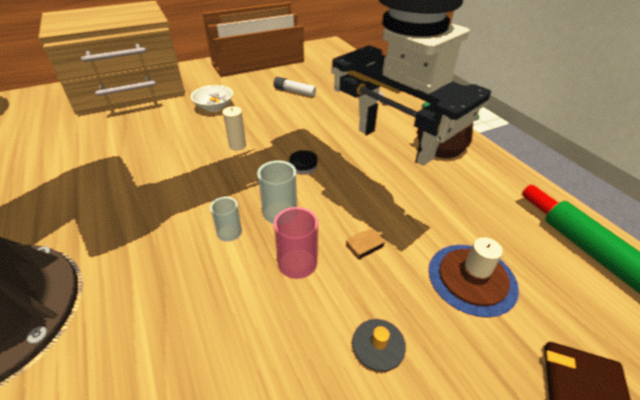

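View pics/wrist6.png

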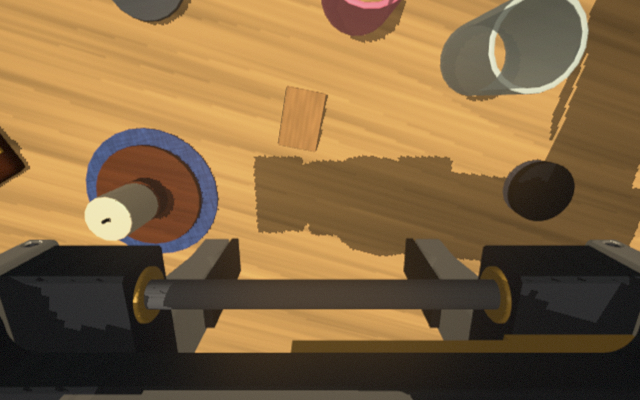

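```bash
python3 -m handwheel '[[-2,1.3,0,0],[-3,2,0,0],[-3,2,-1,0],[-3,2,-1,0],[-2.7,1.7,-1,0],[-1,0.6,-0.6,0],[0,0,0,0],[0,0,0,0],[0,0,0,0]]'
python3 - <<'E'
from look import *
run(['wrist'],dict(glass=((.437,.013),.05,.084,.096)),'7')
E
```

```text
t: 19.85
eef_pos: [0.4379, 0.0118, 0.2985]
ee_rot: [-3.141, 0.001, -2.853]
force: [-0.8, 0.3, 0.4]
width: 0.0878
wrist glass 2148 [438.1  12.3  62.3] z [85.  88.8 90. ]
```

View pics/wrist7.png

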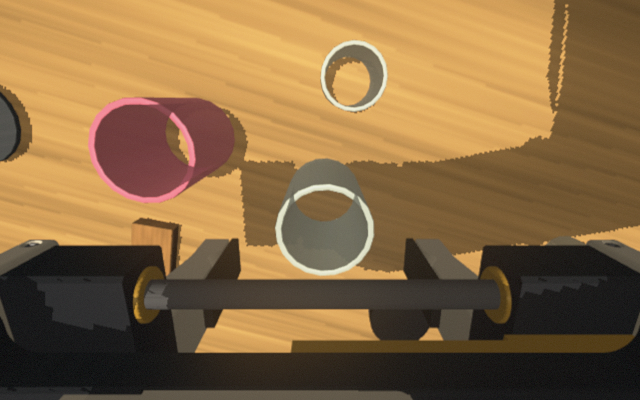

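Glass rim is centred at (325,230) between the jaws, at (0.4375, 0.0125). I'll descend and grip.

```bash
python3 -m handwheel '[[0,0.05,-1,0],[0,0,-1,0],[0,0,-1,0],[0,0,-1,0],[0,0,-1,0],[0,0,-1,0],[0,0,-0.7,0],[0,0,-0.3,0],[0,0,0,0],[0,0,0,0]]'; python3 -m handwheel '[[0,0,0,0],[0,0,0,0],[0,0,0,0],[0,0,0,0],[0,0,0,0],[0,0,0,0],[0,0,0,0],[0,0,0,0]]' 1 15
```

```text
t: 20.9
eef_pos: [0.4369, 0.0126, 0.2284]
ee_rot: [3.142, 0.0, -2.853]
force: [-0.6, 0.4, 0.5]
width: 0.0875
t: 21.7
eef_pos: [0.4368, 0.0125, 0.2283]
ee_rot: [-3.142, 0.0, -2.853]
force: [-0.7, 0.7, 4.1]
width: 0.061
```

```bash
python3 -m handwheel '[[0,0,0.3,0],[0,0,0.7,0],[0,0,1,0],[0,0,1.5,0],[0,0,2,0],[0,0,2,0],[0,0,2,0],[0,0,1.5,0],[0,0,0.7,0],[0,0,0.3,0],[0,0,0,0],[0,0,0,0]]' 1 20
python3 - <<'E'
from look import *
run(['side','scene'],dict(glass=((.437,.013),.05,.11,.15)),'8')
E
```

```text
t: 22.9
eef_pos: [0.4364, 0.0124, 0.3475]
ee_rot: [-3.142, -0.001, -2.853]
force: [0.1, -1.0, -1.5]
width: 0.0609
side glass 685 [434.7   8.1  61.1] z [121.  135.1 148.5]
scene glass 294 [440.1  13.2  61.1] z [121.7 135.3 148.2]
```

View pics/side8.png

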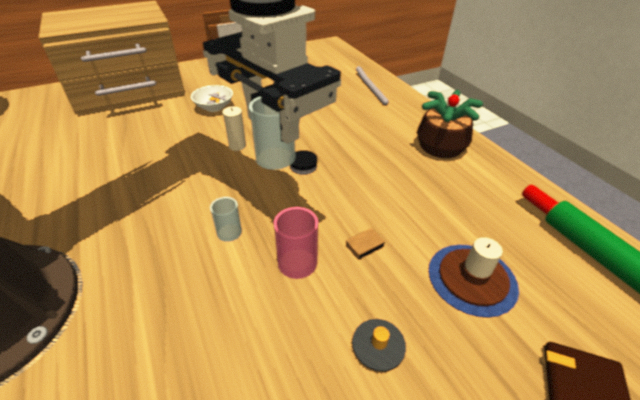

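```bash
python3 -m handwheel '[[0.8,-1,0,0],[1.5,-1.9,0,0],[1.8,-2.2,0,0],[1.8,-2.2,0,0],[1.8,-2.2,0,0],[1.8,-2.2,0,0],[1.8,-2.2,0,0],[1.8,-2.2,0,0],[1.8,-2.2,0,0],[1.8,-2.2,0,0],[1.8,-2.3,0,0],[1.4,-1.8,0,0],[0.8,-1,0,0],[0,0,0,0],[0,0,0,0],[0,0,0,0]]'
python3 - <<'E'
from look import *
run(['side','scene','wrist'],dict(rim=((.643,-.244),.05,.19,.215)),'9')
print(arm.get_state()['eef_pos'])
f=grab('side'); c=f['image'][0:330,330:600,::-1]; cv2.imwrite('pics/c9.png',cv2.resize(c,None,fx=1.8,fy=1.8))
E
```

```text
t: 24.6
eef_pos: [0.6433, -0.2428, 0.3481]
ee_rot: [3.141, -0.0, -2.852]
force: [0.5, 0.5, -1.7]
width: 0.0614
side rim 2548 [ 633.6 -246.9   97.9] z [191.1 202.3 211.5]
scene rim 782 [ 653.7 -240.3   96.6] z [191.3 202.8 211.5]
wrist rim 8749 [ 633.8 -246.6   96.9] z [191.5 203.7 210.1]
[ 0.64344471 -0.24285325  0.34861691]
```

View pics/c9.png

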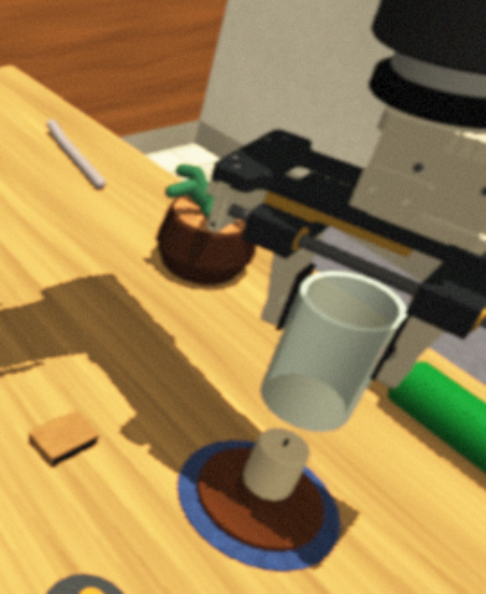

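View pics/wrist9.png

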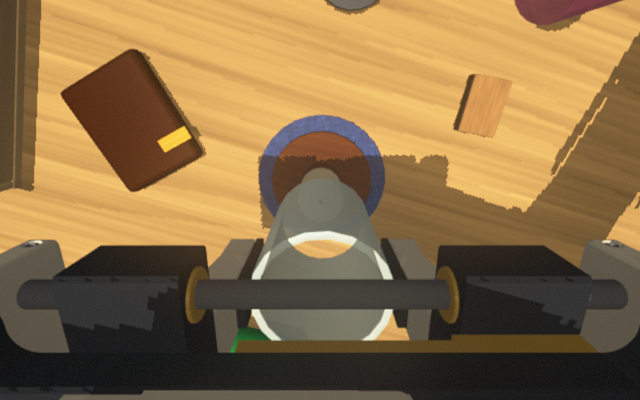

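```bash
python3 -m handwheel '[[0,-0.1,-0.5,0],[0,0,-1,0],[0,0,-1,0],[0,0,-1,0],[0,0,-1,0],[0,0,0,0]]'; python3 -m handwheel '[[0,0,-0.6,0],[0,0,-0.8,0],[0,0,-0.8,0],[0,0,-0.8,0],[0,0,-0.8,0],[0,0,-0.8,0],[0,0,-0.8,0],[0,0,-0.4,0],[0,0,-0.2,0],[0,0,0,0],[0,0,0,0]]'
```

```text
t: 25.4
eef_pos: [0.6432, -0.2444, 0.3007]
ee_rot: [3.14, -0.003, -2.853]
force: [-0.2, -0.5, -1.7]
width: 0.0613
t: 26.5
eef_pos: [0.6439, -0.2446, 0.2435]
ee_rot: [-3.141, 0.001, -2.853]
force: [-0.7, -0.3, -1.5]
width: 0.0611
```

```bash
python3 -m handwheel '[[0,0,-0.1,0],[0,0,-0.1,0],[0,0,0,0],[0,0,0,0]]'; python3 -m handwheel '[[0,0,-0.1,0],[0,0,0,0],[0,0,0,0]]'; python3 -m handwheel '[[0,0,-0.1,0],[0,0,0,0],[0,0,0,0]]'
```

```text
t: 26.9
eef_pos: [0.6437, -0.2445, 0.2412]
ee_rot: [3.142, 0.0, -2.853]
force: [0.2, 0.1, -0.7]
width: 0.0615
t: 27.2
eef_pos: [0.6437, -0.2445, 0.2401]
ee_rot: [3.142, -0.0, -2.853]
force: [0.3, -0.1, -2.1]
width: 0.0615
t: 27.5
eef_pos: [0.6438, -0.2445, 0.2394]
ee_rot: [-3.141, 0.0, -2.853]
force: [-0.4, 0.4, -0.5]
width: 0.0612
```

```bash
python3 -m handwheel '[[0,0,-0.05,0],[0,0,0,0],[0,0,0,0]]'
```

```text
t: 27.8
eef_pos: [0.6438, -0.2445, 0.2394]
ee_rot: [-3.141, 0.001, -2.853]
force: [-1.8, 1.3, 5.5]
width: 0.0613
```

```bash
python3 -m handwheel '[[0,0,0,0],[0,0,0,0],[0,0,0,0],[0,0,0,0],[0,0,0,0],[0,0,0,0],[0,0,0,0]]' 0 20; python3 -m handwheel '[[0,0,0.5,0],[0,0,1,0],[0,0,2,0],[0,0,3,0],[0,0,3,0],[-2,0,0,0],[-4,-0.5,0,0],[-4,-0.5,-1,0],[-4,-0.7,-2,0],[-3.5,-0.5,-2,0],[-1.2,-0.5,-1.5,0],[0,0,0,0],[0,0,0,0]]'
python3 - <<'E'
from look import *
run(['scene','side','wrist'],dict(glass=((.643,-.244),.05,.094,.108),cand=((.643,-.244),.023,.066,.082)),'10')
run(['wrist'],dict(knob=((.457,-.2715),.03,.028,.042),plate=((.457,-.2715),.05,.009,.042)),'10')
E
```

```text
t: 28.5
eef_pos: [0.6437, -0.2445, 0.2386]
ee_rot: [3.142, 0.0, -2.853]
force: [-0.3, -0.3, 0.2]
width: 0.0875
t: 29.8
eef_pos: [0.4574, -0.2718, 0.2699]
ee_rot: [-3.14, 0.001, -2.853]
force: [0.4, -0.2, 0.8]
width: 0.0875
scene glass 301 [ 644.5 -244.1   65.1] z [ 94.9 100.3 103. ]
scene cand 113 [ 639.4 -245.3   34. ] z [71.  72.6 74.8]
side glass 473 [ 643.7 -245.7   63.8] z [ 94.5  99.3 101.2]
side cand 128 [ 650.7 -239.5   30.3] z [70.5 71.6 72.6]
wrist glass 0
wrist cand 0
wrist knob 651 [ 458.  -272.6   19.9] z [30.7 35.9 37. ]
wrist plate 5846 [ 458.3 -272.5   67.9] z [11.1 12.3 36. ]
```

View pics/side10.png

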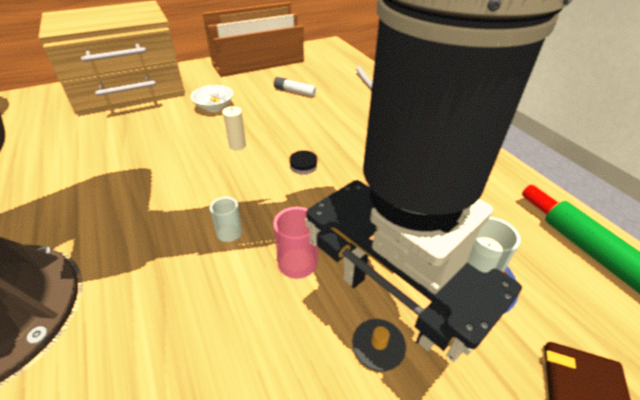

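View pics/wrist10.png

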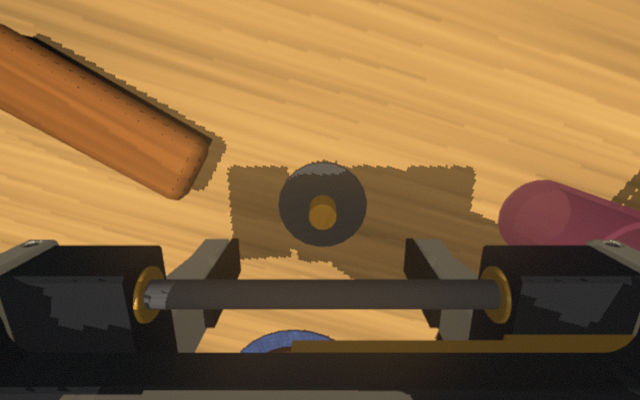

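```bash
python3 -m handwheel '[[0,0,0,0],[0,0,0,0],[0,0,-1,0],[0,0,-1.5,0],[0,0,-1.5,0],[0,0,-1.5,0],[0,0,-1,0],[0,0,-0.6,0],[0,0,-0.4,0],[0,0,0,0],[0,0,0,0]]' 0.5 20; python3 -c "
from look import *
f=grab('wrist');save(f,'w11')"
```

```text
t: 31.1
eef_pos: [0.4569, -0.2716, 0.194]
ee_rot: [-3.141, 0.0, -2.853]
force: [0.2, -0.1, 1.3]
width: 0.0438
```

View pics/w11.png

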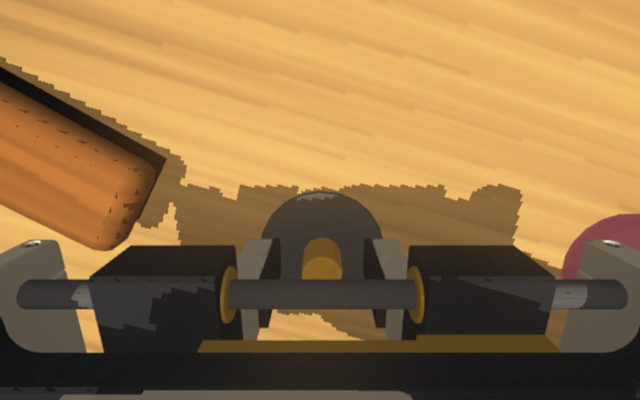

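The knob sits between the pads at (322,260). I'll grip and lift.

```bash
python3 -m handwheel '[[0,0,0,0],[0,0,0,0],[0,0,0,0],[0,0,0,0],[0,0,0,0],[0,0,0,0]]' 1 25; python3 -m handwheel '[[0,0,0.5,0],[0,0,1.5,0],[0,0,2.5,0],[0,0,3,0],[0,0,3,0],[0,0,2.5,0],[0,0,1,0],[1,0.1,0,0],[2,0.3,0,0],[2,0.3,0,0],[2,0.3,0,0],[2,0.3,0,0],[0,0,0,0],[0,0,0,0],[0,0,0,0]]'
python3 - <<'E'
from look import *
print(arm.get_state()['eef_pos'])
run(['side','scene','wrist'],dict(plate=((.547,-.258),.05,.150,.1625)),'12')
run(['side','scene','wrist'],dict(glass=((.643,-.244),.05,.094,.108)),'12')
f=grab('side'); c=f['image'][50:380,330:600,::-1]; cv2.imwrite('pics/c12.png',cv2.resize(c,None,fx=1.8,fy=1.8))
E
```

```text
t: 31.75
eef_pos: [0.4568, -0.2715, 0.1938]
ee_rot: [-3.141, 0.0, -2.853]
force: [-0.4, 0.6, 2.6]
width: 0.019
t: 33.25
eef_pos: [0.5463, -0.2584, 0.3323]
ee_rot: [3.14, -0.002, -2.853]
force: [-0.1, -0.4, -2.1]
width: 0.0191
[ 0.54631942 -0.25843658  0.33228626]
side plate 1286 [ 544.7 -259.    67.7] z [150.2 151.2 160.8]
scene plate 401 [ 547.7 -257.    68.2] z [150.9 152.6 160.5]
wrist plate 4928 [ 542.4 -260.7   66.5] z [150.5 151.5 159.5]
side glass 284 [ 643.6 -249.5   59. ] z [ 94.4  99.3 101.3]
scene glass 305 [ 643.9 -242.7   63.9] z [ 94.7 100.1 103.1]
wrist glass 232 [ 631.5 -229.3   34. ] z [ 95.6 100.  101. ]
```

View pics/c12.png

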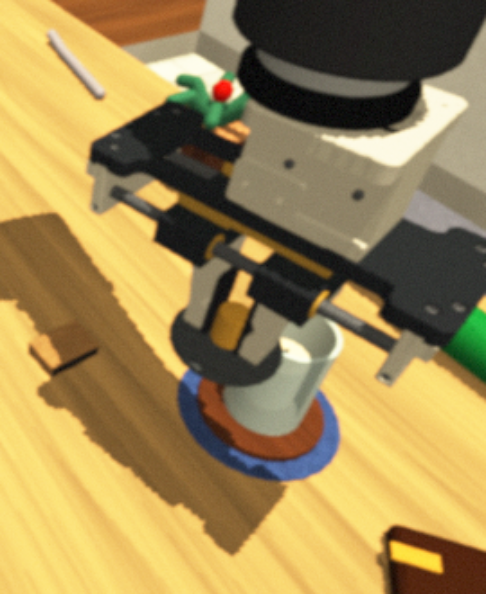

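View pics/wrist12.png

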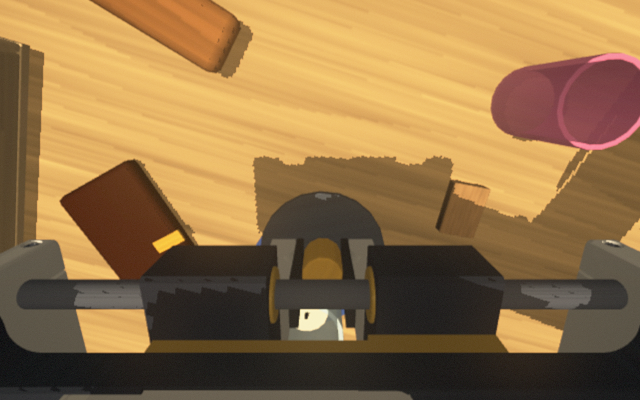

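```bash
python3 - <<'E'
from fit import *
for n in ['side','scene']:
    f=grab(n);P=cloud(f); q=P[band(f,P,(.546,-.258),.036,.145,.157)]
    A=np.c_[q[:,:2]-q[:,:2].mean(0),np.ones(len(q))]; c,*_=np.linalg.lstsq(A,q[:,2],rcond=None); print(n,len(q),np.degrees(c[:2]),c[2])
E
python3 -m handwheel '[[1,0.15,0,0],[2,0.3,0,0],[2,0.3,0,0],[2,0.3,0,0],[1.7,0.2,0,0],[1,0.15,0,0],[0,0,0,0],[0,0,-1,0],[0,0,-1,0],[0,0,-1,0],[0,0,-0.3,0],[0,0,0,0],[0,0,0,0]]'
```

```text
side 1270 [1.6205795  1.18233498] 0.15231208055214723
scene 383 [-1.14076476 -0.95161909] 0.1533801914875737
t: 35.0
eef_pos: [0.6438, -0.2446, 0.3009]
ee_rot: [-3.141, 0.0, -2.853]
force: [0.1, 0.1, -1.7]
width: 0.0193
```

```bash
python3 -m handwheel '[[0,0,-0.2,0],[0,0,-0.3,0],[0,0,-0.3,0],[0,0,-0.2,0],[0,0,-0.1,0],[0,0,0,0],[0,0,0,0]]';python3 -m handwheel '[[0,0,-0.1,0],[0,0,-0.1,0],[0,0,-0.1,0],[0,0,0,0],[0,0,0,0]]'
```

```text
t: 35.7
eef_pos: [0.6438, -0.2445, 0.2897]
ee_rot: [-3.142, 0.0, -2.853]
force: [-0.4, -1.2, -0.9]
width: 0.019
t: 36.2
eef_pos: [0.6438, -0.2445, 0.2869]
ee_rot: [-3.141, 0.0, -2.853]
force: [0.2, -0.7, 1.1]
width: 0.0191
```

```bash
python3 -m handwheel '[[0,0,0,0],[0,0,0,0],[0,0,0,0],[0,0,0,0],[0,0,0,0],[0,0,0,0]]' 0.3 20; python3 -m handwheel '[[0,0,0.5,0],[0,0,1,0],[0,0,2,0],[0,0,3,0],[-2,2,2,0],[-3,3,0,0],[-3,4,0,0],[-2,4,0,0],[0,3,0,0],[0,0,0,0],[0,0,0,0],[0,0,0,0]]'
python3 - <<'E'
from look import *
c=(.644,-.2445)
run(['scene','side','wrist'],dict(plate=(c,.045,.1,.112),knob=(c,.03,.118,.135),tall=((.4305,.241),.04,.08,.089),disc=(c,.07,.0085,.016)),'13')
for n in ['side','scene','wrist']:
    f=grab(n);P=cloud(f); q=P[band(f,P,c,.036,.1,.112)]
    A=np.c_[q[:,:2]-q[:,:2].mean(0),np.ones(len(q))]; s,*_=np.linalg.lstsq(A,q[:,2],rcond=None); print(n,len(q),np.degrees(s[:2]),s[2])
    if n=='side': k=f['image'][130:350,380:600,::-1]; cv2.imwrite('pics/c13.png',cv2.resize(k,None,fx=2.7,fy=2.7))
E
```

```text
t: 36.8
eef_pos: [0.6437, -0.2445, 0.2866]
ee_rot: [3.142, -0.0, -2.853]
force: [-0.5, -0.2, -0.1]
width: 0.0591
t: 38.0
eef_pos: [0.5439, -0.0849, 0.3722]
ee_rot: [-3.141, 0.001, -2.853]
force: [-0.2, 0.2, -1.0]
width: 0.0612
scene plate 684 [ 643.3 -242.3   71.4] z [104.4 106.6 108.6]
scene knob 108 [ 644.9 -243.3   19.7] z [120.2 129.9 132.1]
scene tall 172 [431.8 243.2  39. ] z [81.6 86.  88. ]
scene disc 729 [ 643.6 -241.8  101. ] z [ 9.6 11.6 14.1]
side plate 1384 [ 643.4 -244.5   69.4] z [103.3 105.5 106.9]
side knob 238 [ 642.8 -245.4   20.8] z [119.2 128.3 130.3]
side tall 161 [429.5 240.3  37.4] z [80.8 84.3 85.4]
side disc 1451 [ 641.8 -243.7  100.3] z [ 9.2 10.5 12.6]
wrist plate 1608 [ 640.4 -248.2   67.7] z [103.  105.  106.1]
wrist knob 0
wrist tall 0
wrist disc 2330 [ 644.1 -244.    99.9] z [ 9.  10.1 11.9]
side 1385 [0.81318494 0.55283406] 0.10545719328356148
scene 687 [-0.36017391 -0.14167968] 0.10653011342224875
wrist 1596 [ 0.53535343 -0.75273131] 0.1048256069742318
```

View pics/c13.png

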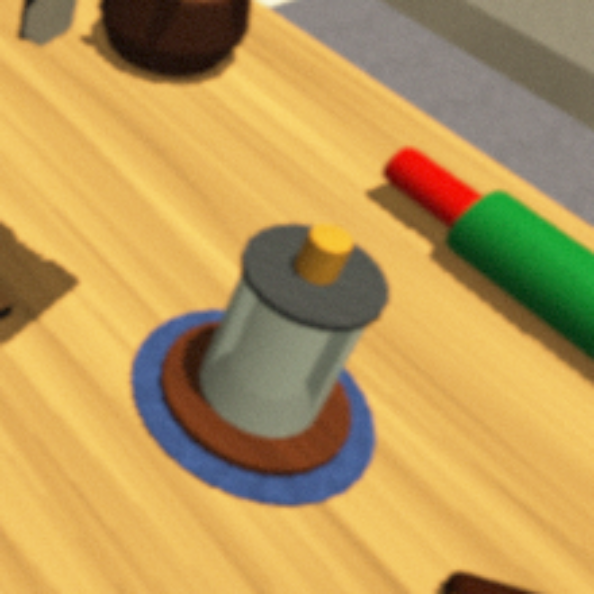

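View pics/scene13.png

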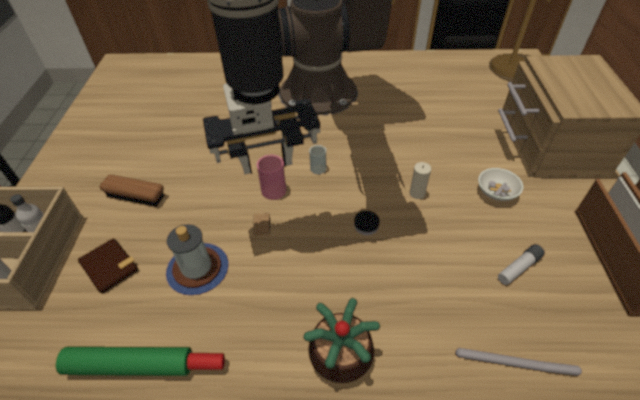

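The lantern is complete and level: plate top is at 105–106 mm (106 expected), the lid is seated and the arm is clear. I'll hand it in.

```bash
python3 -c "
from station import arm
print(arm.job_done())"
```

```text
the job is handed in; nothing more can be done
None
```

I built the lantern on the mat in the order asked: base, shorter candle, larger clear glass, then lid. Each part was let go before the next. The job was handed in at about 38 s, with the gripper well clear.

- **Centring:** the base, candle, glass and lid all lie within about 2 mm of the mat centre, at about (0.643, -0.244).
- **Setting down:** the glass was lowered in 0.5–1 mm steps until light contact, at about 5 N.
- **Lid:** the plate top read 105–107 mm against 106 mm expected. Its fitted tilt was under 1° in each view, with signs that disagree between cameras, so that is measurement noise.
- **Taller candle:** it was never touched and reads where it was to about 1 mm.
- **What disagreed:** the cameras differ by 1–2 mm in height and position, within the stated calibration. The final wrist view caught only part of the lid plate, so its centre (about 4 mm off) was not used.

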